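Load the jar mixer and set its speed lever

ROBOT

A 6-joint arm with a two-finger parallel gripper is mounted at the origin on the work surface. World frame = base frame: x ahead of the robot, y to its left, z up, the work surface at z = 0. Lengths are in m, angles in rad, forces in N, time in s.
With the tool pointing down it reaches from about 0.3 to 0.95 m from the base axis. Payload 3.1 kg.
Tool frame: the origin (TCP) lies at the very end of the fingers, on their centre line; the grasp point (between the pads) lies 19 mm behind it; z points along the fingers, y is the line along which they close (so a half turn about z gives the same grasp; the last joint's range is limited). The gripper opens to 85 mm and grips with 20 to 120 N. Pads are 22 mm wide; open, the fingers measure 114 mm over their backs; the gripper's body (76 mm by 85 mm) begins 54 mm behind the grasp point. The pads swing forward as they close: fully open they stand 13 mm farther back than shut.
Start: joints at [-1.208, 0.308, 1.634, -0, 1.2, -0.07], TCP at [0.262, -0.567, 0.231] pointing down, gripper open.
Joint ranges: [-3.06, 3.06], [-0.79, 1.96], [0.05, 2.63], [-1.19, 4.34], [0.05, 2.64], [-2.94, 2.94]. Speed limits (rad/s): [2.79, 2.79, 3.14, 3.14, 3.14, 3.14].

INTERFACE

Orientations are given as a 3x3 rotation matrix whose columns are the frame's x, y, z axes.
In Python, from workcell import bot, imaging, order gives the robot as it stands.
- The arm moves only by the shell command python3 -m handwheel 'ROWS' [FORCE]. ROWS is JSON, a list of rows, each an object of numbers: "gripper": the opening, from -1 (shut) to 1 (fully open); "dx", "dy", "dz": the shift along the tool's x, y, z in m; "wx", "wy", "wz": the turn, a rotation vector about the tool's x, y, z in degrees. A call has 1 to 12 rows; each row is the pose to reach, as a shift and turn from the pose commanded when the call began, along the tool's axes at that moment; what a row does not reach only later rows make up. A row lasts 1/8 s, in which the tool goes at most 62.5 mm and 10.7 degrees, less where a joint would pass 70% of its speed; a pose out of reach is approached as far as the arm can. A call with a gripper value outside its range is refused whole. The fingers move at their own pace and stop on an object; FORCE is the grip in N (left out, the last holds). Time passes only in rows, so rows that repeat a pose let the fingers close. It gives the time, the measured TCP pose, the force, the opening and the grip force at its end, in the units of the state.
- bot.get_state(): the state, without advancing time (a new reading comes with each control period).
- imaging.grab_frame(name): name is "scene" or "top"; returns the picture (480x640x3 uint8, red, green, blue); there is no depth.
- imaging.get_calibration(name): a dict with "fov_y" (degrees; the focal length in pixels is half the picture's height over the tangent of half this angle, whatever the lens; pixels are square), "cx", "cy" (the principal point, pixels), "distortion" ([k1, k2, p1, p2, k3] as OpenCV has them; the pictures are not rectified), "T" (4x4, takes a point from camera to world coordinates). Camera axes: x right, y down, z forward; pixel columns grow to the right and rows downward; lengths in m; the calibration is good to about 2 mm. A picture is of the moment at which its call begins. get_calibration takes no time and is no camera call.
- order.finish_job(): hands the job in; it is judged then, once.
The state is a dict: "clock": time; "qpos": joint angles; "dq": joint speeds; "tau": joint torques, N m; "tcp_pos": TCP position; "eef_rot": TCP orientation; "wrist_force": force on the tool from outside, world axes, zero at the start; "torque": the same for the moment, N m; "gripper_width": finger opening in m; "finger_force": force on a finger pad.
Only numpy, scipy, OpenCV 4.12 (cv2) and the standard library are available. Lean on these libraries where they do the work, as an engineer would, in place of code of your own. Each camera call takes 0.05 s, during which the arm holds its last target. There are 200 camera calls.

TASK

Take the yellow-capped sample jar out of the rack and stand it squarely in the mixer's sloping carrier, cap up, between the two end cheeks and flat on the rubber deck. Then, with the jar in place and released, swing the red-knobbed speed lever until it points straight at the green setpoint pointer, and leave it there. Keep the jar cap up throughout, and leave the blue-capped jars, the beaker and the brown reagent bottle where they are.

Things in the scene. Friction and masses are not known exactly. Their poses are not given: they have to be found in the camera images.
- jar: Amber rectangular sample jar with a yellow cap of the same outline: 58 mm along its x, 40 mm along its y, 90 mm high (z up); about 0.25 kg. Origin: centre of its underside. A half turn about z makes no difference. It starts standing in one of the three bays of the rack, any of them.
- rack: Fixed rack; origin under its centre. Base 90 (x) x 160 (y) x 8 mm; four upright dividers (54 mm along x, 5 mm thick, tops at 102 mm) make three bays, centres y = -50, 0, +50 mm, open at both x ends. Jars stand on the base, x along the rack's x, 2.5 mm from the dividers: here they can be taken only by their x ends (58 mm apart) and lifted straight up.
- mixer: Fixed bench mixer, white housing 180 (x) x 370 (y) x 60 mm high; the carrier stands on its +y part, the lever and its black dial plate on its -y part. Origin: centre of the underside, z up; its -x side faces the robot roughly.
- carrier: Fixed U-shaped carrier. Origin: centre of its rubber deck's top, 100 mm up; z normal to the deck, which slopes 12 degrees, x uphill (low side to mixer's -x). Deck 58 mm wide (y). Two cheeks, 7 mm thick, 58 wide, rise 94 mm at its x ends, 66 mm apart; y sides open. Jar goes between them, x along x, origin at origin; here it can be held only by its y sides (40 mm).
- lever (a joint): Angle of the speed lever about its upright hinge: 0 at the slow stop, 1.92 rad at the fast stop, growing clockwise seen from above (from the mixer's -y side round past its -x side). It stays where it is left; about 1.5 N at the knob moves it.
- pointer (a joint): Angle of the green setpoint pointer on the dial, measured just like the lever: the lever points at it when both joint values are equal. It is a flat mark, out of reach of the fingers, and does not move.
- lever_hinge (a point): Point on the lever's hinge axis, on top of the housing, 60 mm above the bench; x axis points along the lever to its knob.
- lever_knob (a point): Centre of the top of the red upright round knob at the end of the lever, 117 mm above the bench and 85 mm from the hinge axis; the knob is 26 mm in diameter, and stands from 72 to 117 mm above the bench. x axis points outwards along the lever.
- pointer_tip (a point): Inner end of the green setpoint pointer (22 x 12 mm), 100 mm from the hinge axis, just above the housing; x axis points radially outwards.
- blue_jar1: Blue-capped jar of the same size in another bay of the rack; leave alone. Origin: centre of its underside.
- blue_jar2: The other blue-capped jar in the rack; leave alone. Origin: centre of its underside.
- beaker: Clear beaker, 64 mm across, 85 mm high, standing on the bench; leave alone. Origin: centre of its underside.
- reagent: Round brown bottle with black cap, 68 mm across, 170 mm high, standing on the bench; leave alone. Origin: centre of its underside.

How it is judged:
By the outcome, as a careful person would: the job done as asked, in the order asked, and still so for the second after the job is handed in, with the robot touching nothing.
It also fails if it takes over 72 s, if anything falls off the work surface, if the arm or the gripper's body presses on something with over 40 N, if the wrist force passes 120 N, or if a joint passes its speed limit or range.

## Working session

There is one attempt and no reset: what is moved stays moved. The work goes in short steps, Python scripts to look and compute and a shell command to move; the robot and the scene stay as the last step left them, time stands still between calls to the robot, and variables do not carry over. Pictures are saved under pics/ and viewed, at most 10 in all, crops included, and the job is handed in when it is done.

```bash
mkdir -p pics; ls; python3 - <<'E'
from workcell import bot, imaging
import cv2, numpy as np
np.set_printoptions(precision=4,suppress=True)
for n in ("scene","top"):
    cv2.imwrite(f"pics/{n}0.png",imaging.grab_frame(n)[:,:,::-1])
    c=imaging.get_calibration(n); print(n,c)
s=bot.get_state(); print(s)
E
```

```text
pics
scene {'fov_y': 52.36255134782914, 'cx': 320.52991198944983, 'cy': 243.6368629731713, 'distortion': array([0.0465, 0.    , 0.    , 0.    , 0.    ]), 'T': array([[ 0.6176,  0.6083, -0.4986,  1.1688],
       [ 0.7865, -0.4798,  0.3888, -0.4124],
       [-0.0027, -0.6323, -0.7747,  0.9603],
       [ 0.    ,  0.    ,  0.    ,  1.    ]])}
top {'fov_y': 55.54284844352498, 'cx': 325.247129094125, 'cy': 239.60317771949178, 'distortion': array([-0.1165,  0.    ,  0.    ,  0.    ,  0.    ]), 'T': array([[-0.0223, -0.9837,  0.1782,  0.44  ],
       [-0.9997,  0.0239,  0.0069,  0.0282],
       [-0.0111, -0.178 , -0.984 ,  0.9373],
       [ 0.    ,  0.    ,  0.    ,  1.    ]])}
{'clock': 0.1, 'qpos': array([-1.2077,  0.3089,  1.6351, -0.    ,  1.1997, -0.0697]), 'dq': array([ 0.0022, -0.0006, -0.0036, -0.001 ,  0.0022,  0.0016]), 'tau': array([ -0.0011, -41.6407, -27.7645,  -0.0001,   0.004 ,  -0.    ]), 'tcp_pos': array([ 0.2618, -0.5667,  0.2302]), 'eef_rot': array([[ 0.9078,  0.4194, -0.0008],
       [ 0.4194, -0.9078,  0.002 ],
       [ 0.0001, -0.0021, -1.    ]]), 'wrist_force': array([ 0.2903,  0.2044, -0.9916]), 'torque': array([-0.0001, -0.0621, -0.041 ]), 'finger_force': 0.0, 'gripper_width': 0.08522114328422145}
```

View pics/scene0.png

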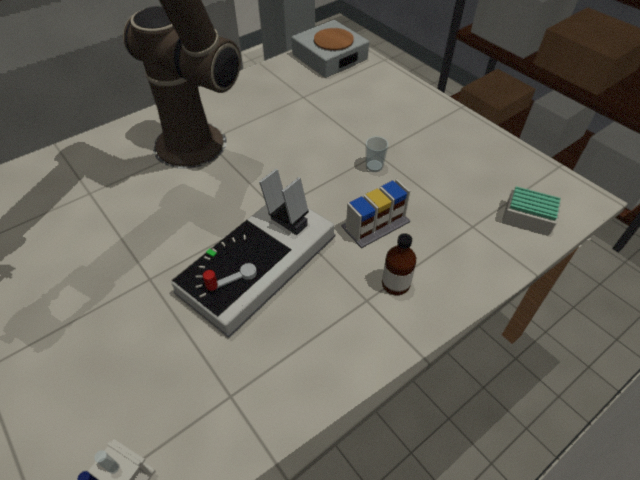

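View pics/top0.png

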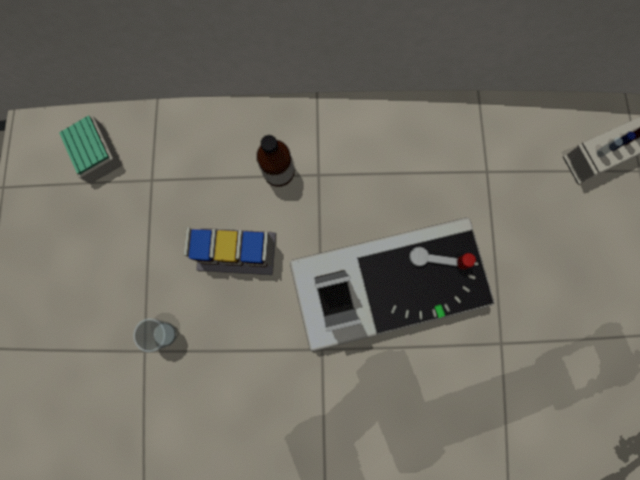

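The top view shows the yellow cap at about (227,245), the carrier deck at (337,297), the hinge at (419,257), the red knob at (468,262) and the green pointer at (440,311). In the scene view the same things are at (378,198), (290,215), (248,271), (209,281) and (211,252). I'll zoom in for exact corners.

```bash
python3 - <<'E'
import cv2, numpy as np
t=cv2.imread("pics/top0.png"); s=cv2.imread("pics/scene0.png")
a=cv2.resize(t[210:360,180:380],(800,600),interpolation=cv2.INTER_CUBIC)
b=cv2.resize(s[160:280,240:420],(800,533),interpolation=cv2.INTER_CUBIC)
cv2.imwrite("pics/a.png",a);cv2.imwrite("pics/b.png",b)
E
```

```text
(no output)
```

View pics/a.png

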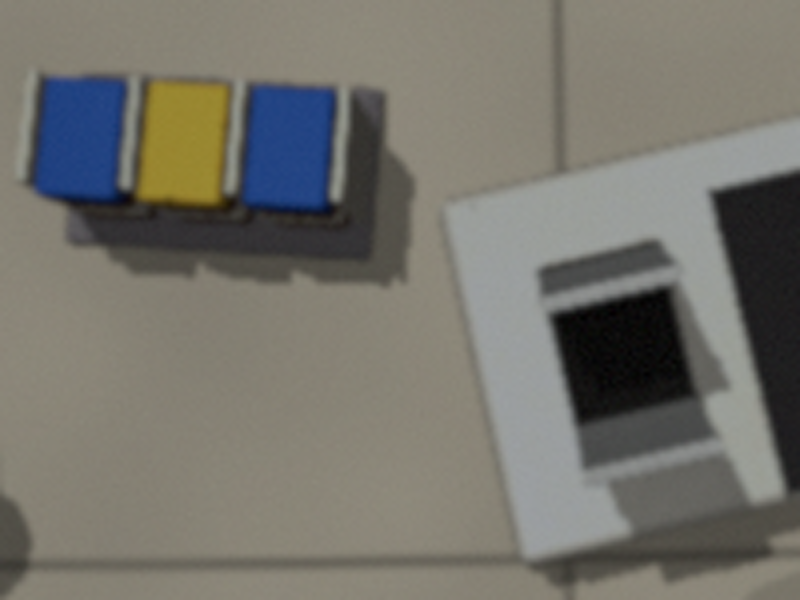

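View pics/b.png

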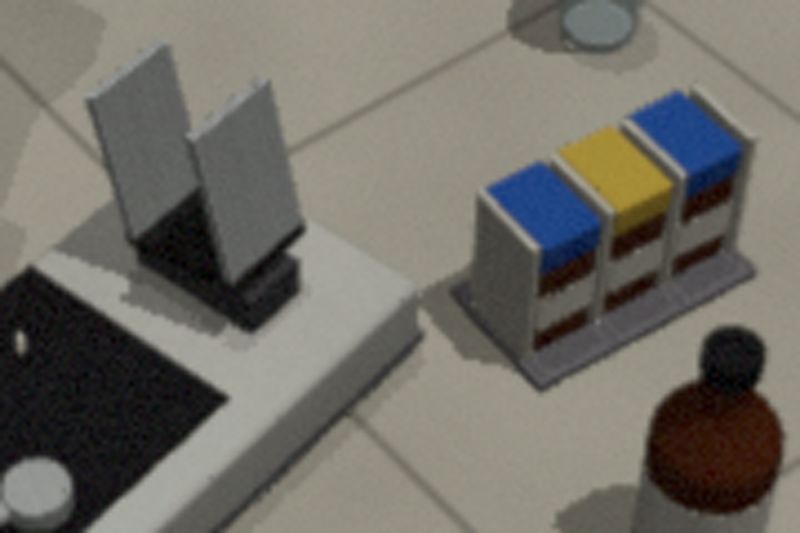

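Yellow sits in the middle bay. In the zoomed views the cap tops, dividers, cheek tops and deck are clear. Next I'll zoom on the dial from both views.

```bash
python3 - <<'E'
import cv2, numpy as np
t=cv2.imread("pics/top0.png"); s=cv2.imread("pics/scene0.png")
a=cv2.resize(t[215:355,350:500],None,fx=4,fy=4,interpolation=cv2.INTER_CUBIC)[:, :400*2]
b=cv2.resize(s[225:335,165:295],None,fx=4,fy=4,interpolation=cv2.INTER_CUBIC)
cv2.imwrite("pics/c.png",a);cv2.imwrite("pics/d.png",b)
E
```

```text
(no output)
```

View pics/c.png

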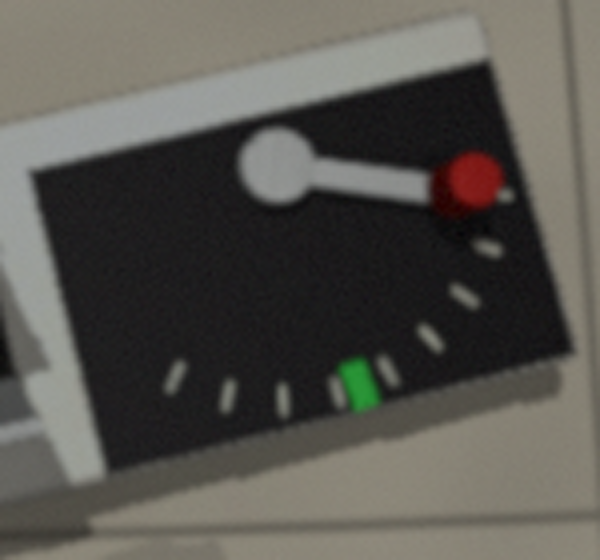

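View pics/d.png

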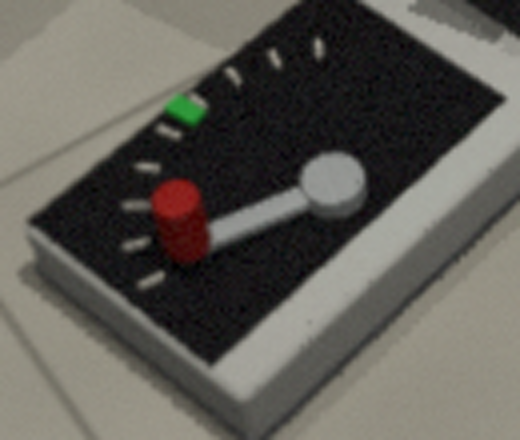

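In the dial crops: top view has the hinge cap at (277,164), the knob top at (476,181) and green at (360,385). Scene view has them at (334,180), (179,199) and (186,109). The housing corners are visible in both. Next I'll fit the poses.

```bash
cat > vis.py <<'E'
import cv2, numpy as np
from scipy.optimize import least_squares
from workcell import imaging
np.set_printoptions(precision=4,suppress=True)
CAL={n:imaging.get_calibration(n) for n in("top","scene")}
def proj(n,P):
    c=CAL[n]; f=240/np.tan(np.radians(c["fov_y"])/2)
    K=np.array([[f,0,c["cx"]],[0,f,c["cy"]],[0,0,1]]); M=np.linalg.inv(c["T"])
    return cv2.projectPoints(np.atleast_2d(P).astype(float),cv2.Rodrigues(M[:3,:3])[0],M[:3,3],K,c["distortion"])[0][:,0]
def px(crop,uv):
    n,x0,y0,s={"a":("top",180,210,4),"b":("scene",240,160,40/9),"c":("top",350,215,4),"d":("scene",165,225,4)}[crop]
    return n,(np.array(uv)+.5)/s-.5+[x0,y0]
def R(yaw,tilt=0):
    c,s=np.cos(yaw),np.sin(yaw); t=-tilt  # x uphill
    return np.array([[c,-s,0],[s,c,0],[0,0,1]])@np.array([[np.cos(t),0,np.sin(t)],[0,1,0],[-np.sin(t),0,np.cos(t)]])
def fit(obs,x0,tilt=0):
    "obs: (crop,uv,local point); x=[x,y,z,yaw]"
    def r(p): 
        return np.concatenate([proj(n,R(p[3],tilt)@np.array(l)+p[:3])[0]-u for c,uv,l in obs for n,u in[px(c,uv)]])
    s=least_squares(r,x0,loss="soft_l1"); return s.x,r(s.x).reshape(-1,2)
def tri(obs): return fit([(c,uv,(0,0,0)) for c,uv in obs],[.5,0,.1,0])
E
python3 - <<'E'
from vis import *
H=.09
# rack/jar: yellow cap top corners, local jar frame
jar,r=fit([("a",(144,82),(.029,.02,H)),("a",(229,86),(.029,-.02,H)),
 ("b",(620,127),(-.029,.02,H)),("b",(557,155),(-.029,-.02,H)),("b",(672,185),(.029,.02,H)),("b",(612,212),(.029,-.02,H)),
 ("a",(34,76),(.027,.0725,.094)),("a",(349,90),(.027,-.0725,.094)),("b",(755,137),(.027,.0725,.094)),
 ("a",(385,92),(.045,-.08,-.008)),("a",(68,243),(-.045,.08,-.008)),("a",(371,260),(-.045,-.08,-.008)),
 ("b",(541,390),(.045,-.08,-.008)),("b",(755,272),(.045,.08,-.008)),("b",(451,291),(-.045,-.08,-.008))],[.6,.2,.01,0])
print("jar",jar,"\n",r.round(1).tolist())
T=.094
car,r=fit([("a",(541,298),(.04,.029,T)),("a",(676,263),(.04,-.029,T)),("a",(549,312),(.033,.029,T)),("a",(680,276),(.033,-.029,T)),
 ("a",(583,472),(-.033,.029,T)),("a",(718,437),(-.033,-.029,T)),("a",(588,485),(-.04,.029,T)),("a",(722,449),(-.04,-.029,T)),
 ("b",(92,101),(-.033,-.029,T)),("b",(169,46),(-.033,.029,T)),("b",(194,139),(.04,-.029,T)),("b",(270,82),(.04,.029,T)),
 ("b",(188,132),(.033,-.029,T)),("b",(232,285),(.04,-.029,0)),("b",(304,228),(.04,.029,0)),("b",(133,243),(-.033,-.029,0))],[.45,.03,.1,.1],np.radians(12))
print("carrier",car,"\n",r.round(1).tolist())
Z=.06
mix,r=fit([("a",(443,203),(.09,.185,Z)),("a",(528,562),(-.09,.185,Z)),("c",(477,12),(.09,-.185,Z)),("c",(577,352),(-.09,-.185,Z)),
 ("b",(420,296),(.09,.185,Z)),("d",(246,405),(.09,-.185,Z)),("d",(28,224),(-.09,-.185,Z))],[.45,-.1,0,.1])
print("mixer",mix,"\n",r.round(1).tolist(),"carrier in mixer",R(mix[3]).T@(car[:3]-mix[:3]))
pts={}
for k,o in dict(hinge=[("c",(277,164)),("d",(334,180))],knob=[("c",(476,181)),("d",(179,199))],green=[("c",(360,385)),("d",(186,109))]).items():
    p,r=tri(o); pts[k]=p[:3]; print(k,p[:3],r.round(1).tolist(),"in mixer",R(mix[3]).T@(p[:3]-mix[:3]))
for k in("knob","green"):
    d=pts[k]-pts["hinge"]; print(k,np.hypot(*d[:2]),np.degrees(np.arctan2(d[1],d[0])))
    d=R(mix[3]).T@d; print("  joint deg (cw from mixer -y)",np.degrees(np.arctan2(-d[0],-d[1])))
E
```

```text
jar [ 0.5869  0.2224  0.0096 -0.0733] 
 [[0.5, -1.2], [0.1, -1.2], [-1.7, -1.0], [-0.3, -1.0], [1.3, -0.3], [1.9, 0.3], [0.3, -0.4], [-2.7, -0.3], [-1.2, 0.3], [-0.6, 0.5], [-0.3, 1.4], [-0.1, 1.2], [-0.6, 0.7], [0.1, 0.6], [-1.0, 0.7]]
carrier [0.4884 0.0197 0.1002 0.2197] 
 [[-0.3, -0.3], [0.7, -0.2], [-1.3, 0.4], [0.7, 0.8], [-0.1, -0.5], [0.6, -0.4], [-0.4, 0.3], [0.6, 0.7], [0.2, 0.3], [0.1, -0.7], [0.2, 1.0], [0.3, -0.3], [-0.7, 1.6], [0.3, 0.1], [0.2, -1.2], [0.7, -0.3]]
mixer [ 0.5128 -0.0932 -0.0082  0.2155] 
 [[-1.5, -0.3], [-1.6, 0.9], [-0.3, -1.0], [0.5, 1.4], [0.8, -0.4], [-0.7, 2.2], [-1.9, 2.6]] carrier in mixer [0.0003 0.1155 0.1085]
hinge [ 0.5602 -0.1434  0.0789] [[-0.1, -0.1], [-0.1, 0.0]] in mixer [ 0.0355 -0.0592  0.0872]
knob [ 0.545  -0.2268  0.1165] [[-0.5, -0.2], [-0.7, -0.0]] in mixer [ 0.0029 -0.1374  0.1247]
green [ 0.4549 -0.1797  0.0666] [[-0.2, -0.1], [-0.3, -0.0]] in mixer [-0.0751 -0.0721  0.0749]
knob 0.08475933654800687 -100.30497128110902
  joint deg (cw from mixer -y) 22.650811066510748
green 0.1113424018512789 -160.99832558988288
  joint deg (cw from mixer -y) 83.34416537528462
```

The checks hold: knob radius 84.8 mm, pointer centre at 111 mm, deck at 100 mm and jar base at about 9 mm. Pointer and knob joint values differ by 60.7°. Next is a helper that turns target poses into tool-frame shifts.

```bash
cat > go.py <<'E'
import numpy as np,sys
from scipy.spatial.transform import Rotation as Ro
from workcell import bot
np.set_printoptions(precision=4,suppress=True)
def pose(phi,tilt=0):
    "tool x at heading phi deg, z down, then pitched so that z leans towards tool x by tilt deg"
    f=np.radians(phi); c,s=np.cos(f),np.sin(f)
    return np.array([[c,s,0],[s,-c,0],[0,0,-1.]])@Ro.from_euler("y",tilt,degrees=True).as_matrix()
def rel(p,Rt,p0,R0): return (R0.T@(np.array(p)-p0)).round(4),Ro.from_matrix(R0.T@Rt).as_rotvec(degrees=True).round(2)
def chain(targets):
    s=bot.get_state(); p0,R0=s["tcp_pos"],s["eef_rot"]; print("t",s["clock"],p0,s["wrist_force"],s["gripper_width"])
    for p,Rt in targets: print(*rel(p,Rt,p0,R0))
E
python3 - <<'E'
from go import *
from vis import tri,fit,proj
print(pose(24.8), pose(0,12)[:,2])
chain([([.42,-.17,.27],pose(55)),([.587,.222,.2],pose(85.8)),([.587,.222,.045],pose(85.8))])
for p in ([.42,.36,0],[.42,.36,.085],[.73,.11,0],[.73,.11,.17]): print(p,proj("top",p),proj("scene",p))
E
```

```text
[[ 0.9078  0.4195  0.    ]
 [ 0.4195 -0.9078  0.    ]
 [ 0.      0.     -1.    ]] [ 0.2079  0.     -0.9781]
t 0.1 [ 0.2618 -0.5667  0.2302] [ 0.2903  0.2044 -0.9916] 0.08522114328422145
[ 0.31   -0.2939 -0.0392] [ -0.12  -0.04 -30.2 ]
[ 0.626  -0.5795  0.0315] [ -0.1   -0.07 -61.  ]
[ 0.6259 -0.5792  0.1865] [ -0.1   -0.07 -61.  ]
[0.42, 0.36, 0] [[169.5332 333.9462]] [[371.4519 168.1407]]
[0.42, 0.36, 0.085] [[154.0426 334.9793]] [[373.8924 144.943 ]]
[0.73, 0.11, 0] [[288.9138 185.246 ]] [[380.2416 281.1962]]
[0.73, 0.11, 0.17] [[280.4427 157.1534]] [[387.6205 235.1969]]
```

```bash
R='{"gripper":1,"dx":0.31,"dy":-0.294,"dz":-0.05,"wz":-30}'; true
python3 -m handwheel '[{"gripper":1,"dx":0.06,"dy":-0.058,"dz":-0.03,"wz":-6},{"gripper":1,"dx":0.1,"dy":-0.093,"dz":-0.05,"wz":-11},{"gripper":1,"dx":0.14,"dy":-0.13,"dz":-0.05,"wz":-16},{"gripper":1,"dx":0.18,"dy":-0.167,"dz":-0.05,"wz":-21},{"gripper":1,"dx":0.22,"dy":-0.204,"dz":-0.05,"wz":-26},{"gripper":1,"dx":0.26,"dy":-0.241,"dz":-0.05,"wz":-31},{"gripper":1,"dx":0.3,"dy":-0.278,"dz":-0.05,"wz":-36},{"gripper":1,"dx":0.34,"dy":-0.315,"dz":-0.05,"wz":-41},{"gripper":1,"dx":0.38,"dy":-0.352,"dz":-0.05,"wz":-46},{"gripper":1,"dx":0.42,"dy":-0.389,"dz":-0.05,"wz":-51},{"gripper":1,"dx":0.46,"dy":-0.426,"dz":-0.05,"wz":-56},{"gripper":1,"dx":0.5,"dy":-0.463,"dz":-0.05,"wz":-61}]' 40
python3 -c "
from go import *
chain([([.587,.222,.2],pose(85.8)),([.587,.222,.045],pose(85.8))])"
```

```text
t 0.1 [ 0.2618 -0.5667  0.2302] [ 0.2903  0.2044 -0.9916] 0.08522114328422145
[ 0.626  -0.5795  0.0315] [ -0.1   -0.07 -61.  ]
[ 0.6259 -0.5792  0.1865] [ -0.1   -0.07 -61.  ]invalid input
```

```bash
python3 -m handwheel '[{"gripper":1.0,"dx":0.06,"dy":-0.058,"dz":-0.03,"wx":0,"wy":0,"wz":-6},{"gripper":1.0,"dx":0.1,"dy":-0.093,"dz":-0.05,"wx":0,"wy":0,"wz":-11}]' 40
```

```text
clock: 0.35
tcp_pos: [0.3061, -0.4571, 0.2731]
eef_rot: [[0.811, 0.586, -0.001], [0.586, -0.811, 0.003], [0.001, -0.003, -1.0]]
wrist_force: [0.7, 0.4, 0.5]
gripper_width: 0.0854
finger_force: 0.0
```

```bash
python3 -c "
from go import *
chain([([.587,.222,.2],pose(85.8)),([.587,.222,.045],pose(85.8))])"
```

```text
t 0.35 [ 0.3061 -0.4571  0.2731] [0.6944 0.3844 0.4674] 0.08544978825061876
[ 0.6254 -0.3857  0.0747] [ -0.13  -0.11 -49.95]
[ 0.6253 -0.3853  0.2297] [ -0.13  -0.11 -49.95]
```

```bash
python3 -m handwheel '[{"gripper":1,"dx":0.05,"dy":-0.03,"dz":0,"wx":0,"wy":0,"wz":-5},{"gripper":1,"dx":0.1,"dy":-0.06,"dz":0,"wx":0,"wy":0,"wz":-10},{"gripper":1,"dx":0.15,"dy":-0.09,"dz":0,"wx":0,"wy":0,"wz":-15},{"gripper":1,"dx":0.2,"dy":-0.12,"dz":0,"wx":0,"wy":0,"wz":-20},{"gripper":1,"dx":0.25,"dy":-0.15,"dz":0,"wx":0,"wy":0,"wz":-25},{"gripper":1,"dx":0.3,"dy":-0.18,"dz":0,"wx":0,"wy":0,"wz":-30},{"gripper":1,"dx":0.35,"dy":-0.22,"dz":0,"wx":0,"wy":0,"wz":-35},{"gripper":1,"dx":0.4,"dy":-0.25,"dz":0,"wx":0,"wy":0,"wz":-40},{"gripper":1,"dx":0.45,"dy":-0.29,"dz":0,"wx":0,"wy":0,"wz":-45},{"gripper":1,"dx":0.5,"dy":-0.32,"dz":0.02,"wx":0,"wy":0,"wz":-49},{"gripper":1,"dx":0.55,"dy":-0.35,"dz":0.04,"wx":0,"wy":0,"wz":-49},{"gripper":1,"dx":0.6,"dy":-0.37,"dz":0.06,"wx":0,"wy":0,"wz":-49}]'
python3 -m handwheel '[{"gripper":1,"dx":0,"dy":0,"dz":0,"wx":0,"wy":0,"wz":0},{"gripper":1,"dx":0,"dy":0,"dz":0,"wx":0,"wy":0,"wz":0}]' >/dev/null
python3 -c "
from go import *
chain([([.587,.222,.2],pose(85.8)),([.587,.222,.045],pose(85.8))])
import cv2
from workcell import imaging
a=cv2.resize(imaging.grab_frame('top')[170:320,130:330,::-1],None,fx=2.5,fy=2.5);b=cv2.resize(imaging.grab_frame('scene')[120:270,300:460,::-1],None,fx=2.5,fy=2.5)
cv2.imwrite('pics/e.png',np.hstack([a[:375,:400],b[:375,:400]]))"
```

```text
clock: 1.85
tcp_pos: [0.5765, 0.1946, 0.2131]
eef_rot: [[0.089, 0.996, -0.001], [0.996, -0.089, -0.0], [-0.0, -0.001, -1.0]]
wrist_force: [1.1, -0.3, -1.0]
gripper_width: 0.0853
finger_force: 0.0
t 2.1 [0.5759 0.192  0.2134] [-0.1863 -0.3211  0.193 ] 0.08526147265135867
[0.0309 0.0084 0.0134] [-0.11  0.07 -0.97]
[0.0311 0.0087 0.1684] [-0.11  0.07 -0.97]
```

View pics/e.png

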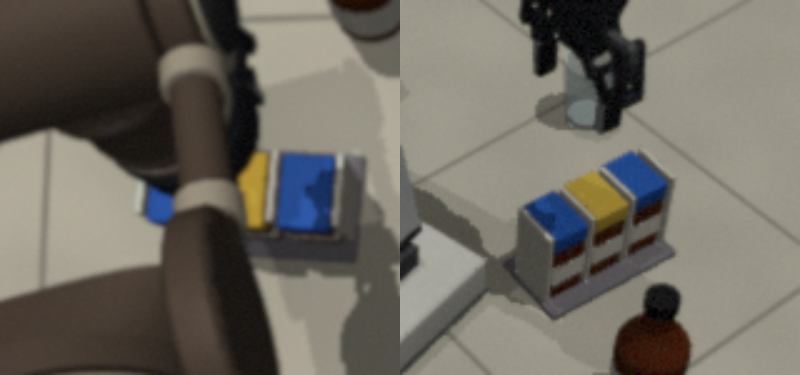

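The view shows the gripper above the rack and the yellow jar still in the middle bay. Going down now.

```bash
python3 -m handwheel '[{"gripper":1,"dx":0.031,"dy":0.0085,"dz":0.01,"wx":0,"wy":0,"wz":-1},{"gripper":1,"dx":0.031,"dy":0.0085,"dz":0.04,"wx":0,"wy":0,"wz":-1},{"gripper":1,"dx":0.031,"dy":0.0085,"dz":0.065,"wx":0,"wy":0,"wz":-1},{"gripper":1,"dx":0.031,"dy":0.0085,"dz":0.09,"wx":0,"wy":0,"wz":-1},{"gripper":1,"dx":0.031,"dy":0.0085,"dz":0.11,"wx":0,"wy":0,"wz":-1},{"gripper":1,"dx":0.031,"dy":0.0085,"dz":0.13,"wx":0,"wy":0,"wz":-1},{"gripper":1,"dx":0.031,"dy":0.0085,"dz":0.15,"wx":0,"wy":0,"wz":-1},{"gripper":1,"dx":0.031,"dy":0.0085,"dz":0.168,"wx":0,"wy":0,"wz":-1},{"gripper":1,"dx":0.031,"dy":0.0085,"dz":0.168,"wx":0,"wy":0,"wz":-1},{"gripper":1,"dx":0.031,"dy":0.0085,"dz":0.168,"wx":0,"wy":0,"wz":-1}]'
python3 -m handwheel '[{"gripper":0.2,"dx":0,"dy":0,"dz":0,"wx":0,"wy":0,"wz":0},{"gripper":0.2,"dx":0,"dy":0,"dz":0,"wx":0,"wy":0,"wz":0},{"gripper":0.2,"dx":0,"dy":0,"dz":0,"wx":0,"wy":0,"wz":0},{"gripper":0.2,"dx":0,"dy":0,"dz":0,"wx":0,"wy":0,"wz":0},{"gripper":0.2,"dx":0,"dy":0,"dz":0,"wx":0,"wy":0,"wz":0},{"gripper":0.2,"dx":0,"dy":0,"dz":0,"wx":0,"wy":0,"wz":0}]' 40
```

```text
clock: 3.45
tcp_pos: [0.5883, 0.2227, 0.0464]
eef_rot: [[0.073, 0.997, 0.001], [0.997, -0.073, 0.0], [0.0, 0.001, -1.0]]
wrist_force: [0.5, -1.1, 0.6]
gripper_width: 0.0852
finger_force: 0.0
clock: 4.2
tcp_pos: [0.5887, 0.2228, 0.0473]
eef_rot: [[0.073, 0.997, 0.002], [0.997, -0.073, 0.001], [0.001, 0.002, -1.0]]
wrist_force: [0.5, 0.6, 5.7]
gripper_width: 0.0576
finger_force: 44.7
```

```bash
python3 -m handwheel '[{"gripper":0,"dx":0,"dy":0,"dz":0,"wx":0,"wy":0,"wz":0},{"gripper":0,"dx":0,"dy":0,"dz":-0.01,"wx":0,"wy":0,"wz":0},{"gripper":0,"dx":0,"dy":0,"dz":-0.03,"wx":0,"wy":0,"wz":0},{"gripper":0,"dx":0,"dy":0,"dz":-0.05,"wx":0,"wy":0,"wz":0},{"gripper":0,"dx":0,"dy":0,"dz":-0.07,"wx":0,"wy":0,"wz":0},{"gripper":0,"dx":0,"dy":0,"dz":-0.09,"wx":0,"wy":0,"wz":0},{"gripper":0,"dx":0,"dy":0,"dz":-0.11,"wx":0,"wy":0,"wz":0},{"gripper":0,"dx":0,"dy":0,"dz":-0.13,"wx":0,"wy":0,"wz":0},{"gripper":0,"dx":0,"dy":0,"dz":-0.14,"wx":0,"wy":0,"wz":0},{"gripper":0,"dx":0,"dy":0,"dz":-0.14,"wx":0,"wy":0,"wz":0},{"gripper":0,"dx":0,"dy":0,"dz":-0.14,"wx":0,"wy":0,"wz":0}]' 40
python3 -c "
from go import *
chain([([.42,.21,.18],pose(102.6)),([.42,.21,.0415],pose(102.6))])
"
```

```text
clock: 5.58
tcp_pos: [0.5872, 0.2223, 0.1852]
eef_rot: [[0.073, 0.997, -0.002], [0.997, -0.073, -0.001], [-0.001, -0.002, -1.0]]
wrist_force: [0.2, -0.0, -2.4]
gripper_width: 0.0578
finger_force: 44.1
t 5.575 [0.5872 0.2223 0.1852] [ 0.1718 -0.017  -2.3701] 0.05781559597274401
[-0.0245 -0.1658  0.0055] [ -0.11   0.02 -16.81]
[-0.0244 -0.1656  0.144 ] [ -0.11   0.02 -16.81]
```

```bash
python3 -m handwheel '[{"gripper":0,"dx":-0.004,"dy":-0.028,"dz":0,"wx":0,"wy":0,"wz":-3},{"gripper":0,"dx":-0.008,"dy":-0.056,"dz":0,"wx":0,"wy":0,"wz":-6},{"gripper":0,"dx":-0.012,"dy":-0.084,"dz":0,"wx":0,"wy":0,"wz":-9},{"gripper":0,"dx":-0.017,"dy":-0.112,"dz":0,"wx":0,"wy":0,"wz":-12},{"gripper":0,"dx":-0.021,"dy":-0.14,"dz":0.02,"wx":0,"wy":0,"wz":-15},{"gripper":0,"dx":-0.0245,"dy":-0.1656,"dz":0.045,"wx":0,"wy":0,"wz":-16.8},{"gripper":0,"dx":-0.0245,"dy":-0.1656,"dz":0.07,"wx":0,"wy":0,"wz":-16.8},{"gripper":0,"dx":-0.0245,"dy":-0.1656,"dz":0.095,"wx":0,"wy":0,"wz":-16.8},{"gripper":0,"dx":-0.0245,"dy":-0.1656,"dz":0.115,"wx":0,"wy":0,"wz":-16.8},{"gripper":0,"dx":-0.0245,"dy":-0.1656,"dz":0.13,"wx":0,"wy":0,"wz":-16.8},{"gripper":0,"dx":-0.0245,"dy":-0.1656,"dz":0.138,"wx":0,"wy":0,"wz":-16.8},{"gripper":0,"dx":-0.0245,"dy":-0.1656,"dz":0.141,"wx":0,"wy":0,"wz":-16.8}]'
python3 -m handwheel '[{"gripper":0,"dx":0,"dy":0,"dz":0.001,"wx":0,"wy":0,"wz":0},{"gripper":0,"dx":0,"dy":0,"dz":0.002,"wx":0,"wy":0,"wz":0},{"gripper":0,"dx":0,"dy":0,"dz":0.003,"wx":0,"wy":0,"wz":0},{"gripper":0,"dx":0,"dy":0,"dz":0.003,"wx":0,"wy":0,"wz":0}]'
```

```text
clock: 7.08
tcp_pos: [0.4208, 0.2102, 0.0448]
eef_rot: [[-0.218, 0.976, -0.001], [0.976, 0.218, -0.0], [-0.0, -0.001, -1.0]]
wrist_force: [-0.4, -0.2, -3.0]
gripper_width: 0.0575
finger_force: 44.2
clock: 7.58
tcp_pos: [0.421, 0.2102, 0.0424]
eef_rot: [[-0.218, 0.976, 0.0], [0.976, 0.218, 0.0], [0.0, 0.0, -1.0]]
wrist_force: [0.3, 0.6, -1.8]
gripper_width: 0.0575
finger_force: 44.2
```

Wrist force is still about −2 N, so the jar isn't in contact. I'll lower in 1 mm steps.

```bash
python3 -m handwheel '[{"gripper":0,"dx":0,"dy":0,"dz":0.001,"wx":0,"wy":0,"wz":0},{"gripper":0,"dx":0,"dy":0,"dz":0.002,"wx":0,"wy":0,"wz":0},{"gripper":0,"dx":0,"dy":0,"dz":0.002,"wx":0,"wy":0,"wz":0}]'
python3 -m handwheel '[{"gripper":0,"dx":0,"dy":0,"dz":0.001,"wx":0,"wy":0,"wz":0},{"gripper":0,"dx":0,"dy":0,"dz":0.001,"wx":0,"wy":0,"wz":0}]'
```

```text
clock: 7.95
tcp_pos: [0.4208, 0.2102, 0.04]
eef_rot: [[-0.218, 0.976, -0.0], [0.976, 0.218, -0.0], [-0.0, -0.0, -1.0]]
wrist_force: [0.1, -0.1, -0.9]
gripper_width: 0.0579
finger_force: 44.2
clock: 8.2
tcp_pos: [0.421, 0.2102, 0.0392]
eef_rot: [[-0.218, 0.976, 0.0], [0.976, 0.218, 0.0], [0.0, 0.0, -1.0]]
wrist_force: [-0.5, -0.2, -0.9]
gripper_width: 0.0578
finger_force: 44.3
```

```bash
python3 -m handwheel '[{"gripper":0,"dx":0,"dy":0,"dz":0.001,"wx":0,"wy":0,"wz":0},{"gripper":0,"dx":0,"dy":0,"dz":0.001,"wx":0,"wy":0,"wz":0},{"gripper":0,"dx":0,"dy":0,"dz":0.001,"wx":0,"wy":0,"wz":0}]'
```

```text
clock: 8.57
tcp_pos: [0.4211, 0.2103, 0.0392]
eef_rot: [[-0.218, 0.976, -0.0], [0.976, 0.218, -0.0], [-0.0, -0.0, -1.0]]
wrist_force: [-2.6, -1.8, 7.9]
gripper_width: 0.0577
finger_force: 45.1
```

Contact is firm now. Next: release, rise, and turn 90°.

```bash
python3 -m handwheel '[{"gripper":1,"dx":0,"dy":0,"dz":-0.001,"wx":0,"wy":0,"wz":0},{"gripper":1,"dx":0,"dy":0,"dz":-0.001,"wx":0,"wy":0,"wz":0},{"gripper":1,"dx":0,"dy":0,"dz":-0.001,"wx":0,"wy":0,"wz":0},{"gripper":1,"dx":0,"dy":0,"dz":-0.001,"wx":0,"wy":0,"wz":0},{"gripper":1,"dx":0,"dy":0,"dz":-0.02,"wx":0,"wy":0,"wz":0},{"gripper":1,"dx":0,"dy":0,"dz":-0.05,"wx":0,"wy":0,"wz":0},{"gripper":1,"dx":0,"dy":0,"dz":-0.08,"wx":0,"wy":0,"wz":0},{"gripper":1,"dx":0,"dy":0,"dz":-0.1,"wx":0,"wy":0,"wz":0},{"gripper":1,"dx":0,"dy":0,"dz":-0.1,"wx":0,"wy":0,"wz":0}]'
python3 -m handwheel '[{"gripper":1,"dx":0,"dy":0,"dz":0,"wx":0,"wy":0,"wz":10},{"gripper":1,"dx":0,"dy":0,"dz":0,"wx":0,"wy":0,"wz":20},{"gripper":1,"dx":0,"dy":0,"dz":0,"wx":0,"wy":0,"wz":30},{"gripper":1,"dx":0,"dy":0,"dz":0,"wx":0,"wy":0,"wz":40},{"gripper":1,"dx":0,"dy":0,"dz":0,"wx":0,"wy":0,"wz":50},{"gripper":1,"dx":0,"dy":0,"dz":0,"wx":0,"wy":0,"wz":60},{"gripper":1,"dx":0,"dy":0,"dz":0,"wx":0,"wy":0,"wz":70},{"gripper":1,"dx":0,"dy":0,"dz":0,"wx":0,"wy":0,"wz":80},{"gripper":1,"dx":0,"dy":0,"dz":0,"wx":0,"wy":0,"wz":90},{"gripper":1,"dx":0,"dy":0,"dz":0,"wx":0,"wy":0,"wz":90},{"gripper":1,"dx":0,"dy":0,"dz":0,"wx":0,"wy":0,"wz":90}]'
python3 -c "
from go import *
print(bot.get_state()['qpos'])
chain([([.421,.2103,.042],pose(12.6))])
import cv2
from workcell import imaging
b=cv2.resize(imaging.grab_frame('scene')[60:260,240:460,::-1],None,fx=2.5,fy=2.5)
cv2.imwrite('pics/f.png',b)"
```

```text
clock: 9.7
tcp_pos: [0.4225, 0.2108, 0.1398]
eef_rot: [[-0.218, 0.976, 0.004], [0.976, 0.218, 0.002], [0.001, 0.004, -1.0]]
wrist_force: [0.0, 0.2, -0.6]
gripper_width: 0.0854
finger_force: 0.0
clock: 11.08
tcp_pos: [0.4204, 0.21, 0.1373]
eef_rot: [[0.975, 0.221, -0.001], [0.221, -0.975, -0.001], [-0.001, 0.0, -1.0]]
wrist_force: [-0.4, -0.2, 0.5]
gripper_width: 0.0853
finger_force: 0.0
[ 0.3706  0.1304  2.065  -0.      0.9477  1.719 ]
t 11.075 [0.4204 0.21   0.1373] [-0.3546 -0.1912  0.4809] 0.0852569599068379
[ 0.0008 -0.0002  0.0953] [0.01 0.08 0.14]
```

View pics/f.png

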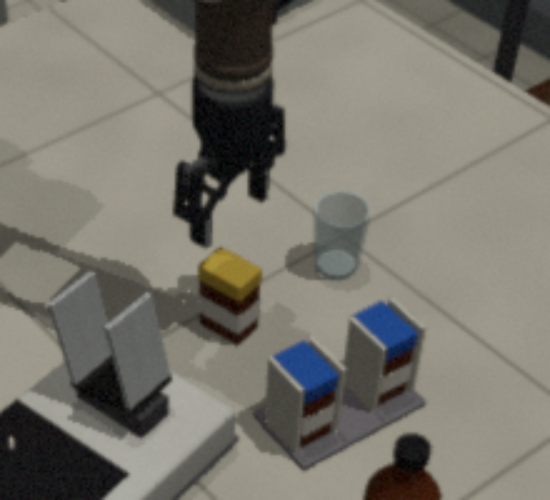

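The jar stands upright on the bench at crop (230,295) with the gripper turned above it. Now I'll descend and regrip by the y sides.

```bash
python3 -m handwheel '[{"gripper":1,"dx":0.0005,"dy":0,"dz":0.02,"wx":0,"wy":0,"wz":0},{"gripper":1,"dx":0.0005,"dy":0,"dz":0.04,"wx":0,"wy":0,"wz":0},{"gripper":1,"dx":0.0005,"dy":0,"dz":0.06,"wx":0,"wy":0,"wz":0},{"gripper":1,"dx":0.0005,"dy":0,"dz":0.075,"wx":0,"wy":0,"wz":0},{"gripper":1,"dx":0.0005,"dy":0,"dz":0.087,"wx":0,"wy":0,"wz":0},{"gripper":1,"dx":0.0005,"dy":0,"dz":0.095,"wx":0,"wy":0,"wz":0},{"gripper":1,"dx":0.0005,"dy":0,"dz":0.095,"wx":0,"wy":0,"wz":0},{"gripper":1,"dx":0.0005,"dy":0,"dz":0.095,"wx":0,"wy":0,"wz":0}]'
python3 -m handwheel '[{"gripper":-0.5,"dx":0,"dy":0,"dz":0,"wx":0,"wy":0,"wz":0},{"gripper":-0.5,"dx":0,"dy":0,"dz":0,"wx":0,"wy":0,"wz":0},{"gripper":-0.5,"dx":0,"dy":0,"dz":0,"wx":0,"wy":0,"wz":0},{"gripper":-0.5,"dx":0,"dy":0,"dz":0,"wx":0,"wy":0,"wz":0},{"gripper":-0.5,"dx":0,"dy":0,"dz":0,"wx":0,"wy":0,"wz":0},{"gripper":-0.5,"dx":0,"dy":0,"dz":0,"wx":0,"wy":0,"wz":0},{"gripper":-0.5,"dx":0,"dy":0,"dz":0,"wx":0,"wy":0,"wz":0},{"gripper":-0.5,"dx":0,"dy":0,"dz":0,"wx":0,"wy":0,"wz":0}]' 50
```

```text
clock: 12.12
tcp_pos: [0.4219, 0.2105, 0.0436]
eef_rot: [[0.976, 0.218, 0.001], [0.218, -0.976, 0.0], [0.001, -0.0, -1.0]]
wrist_force: [-0.0, 0.2, 0.1]
gripper_width: 0.085
finger_force: 0.0
clock: 13.12
tcp_pos: [0.4218, 0.2105, 0.0436]
eef_rot: [[0.976, 0.218, 0.001], [0.218, -0.976, 0.0], [0.001, -0.0, -1.0]]
wrist_force: [-1.0, -0.6, 6.3]
gripper_width: 0.0394
finger_force: 51.2
```

```bash
python3 -m handwheel '[{"gripper":-0.5,"dx":0,"dy":0,"dz":-0.02,"wx":0,"wy":0,"wz":0},{"gripper":-0.5,"dx":0,"dy":0,"dz":-0.05,"wx":0,"wy":0,"wz":0},{"gripper":-0.5,"dx":0,"dy":0,"dz":-0.08,"wx":0,"wy":0,"wz":0},{"gripper":-0.5,"dx":0,"dy":0,"dz":-0.11,"wx":0,"wy":0,"wz":0},{"gripper":-0.5,"dx":0,"dy":0,"dz":-0.14,"wx":0,"wy":0,"wz":0},{"gripper":-0.5,"dx":0,"dy":0,"dz":-0.17,"wx":0,"wy":0,"wz":0},{"gripper":-0.5,"dx":0,"dy":0,"dz":-0.2,"wx":0,"wy":0,"wz":0},{"gripper":-0.5,"dx":0,"dy":0,"dz":-0.225,"wx":0,"wy":0,"wz":0},{"gripper":-0.5,"dx":0,"dy":0,"dz":-0.24,"wx":0,"wy":0,"wz":0},{"gripper":-0.5,"dx":0,"dy":0,"dz":-0.24,"wx":0,"wy":0,"wz":0},{"gripper":-0.5,"dx":0,"dy":0,"dz":-0.24,"wx":0,"wy":0,"wz":0}]'
cat > tgt.py <<'E'
from go import *
from vis import R
o=np.array([.4884,.0197,.1002]); C=R(.2197,np.radians(12)); P=pose(12.59,12)
def at(h): return o+C@[.0007,0,.0436+h],P
E
python3 -c "
from tgt import *
print((C.T@P).round(3)); chain([at(.13),at(.06),at(0)])"
```

```text
clock: 14.5
tcp_pos: [0.4205, 0.2099, 0.2816]
eef_rot: [[0.976, 0.218, -0.003], [0.218, -0.976, -0.001], [-0.003, 0.0, -1.0]]
wrist_force: [0.8, 0.2, -2.7]
gripper_width: 0.0394
finger_force: 50.7
[[ 1.  0. -0.]
 [ 0. -1.  0.]
 [ 0. -0. -1.]]
t 14.5 [0.4205 0.2099 0.2816] [ 0.774   0.1876 -2.6786] 0.03935772047521091
[-0.0106  0.2004  0.0116] [ 0.03 12.16  0.01]
[0.0041 0.2004 0.08  ] [ 0.03 12.16  0.01]
[0.0168 0.2004 0.1386] [ 0.03 12.16  0.01]
```

```bash
python3 -m handwheel '[{"gripper":-0.5,"dx":0,"dy":0.03,"dz":0,"wx":0,"wy":2,"wz":0},{"gripper":-0.5,"dx":0,"dy":0.06,"dz":0,"wx":0,"wy":4,"wz":0},{"gripper":-0.5,"dx":-0.005,"dy":0.09,"dz":0,"wx":0,"wy":6,"wz":0},{"gripper":-0.5,"dx":-0.01,"dy":0.12,"dz":0,"wx":0,"wy":8,"wz":0},{"gripper":-0.5,"dx":-0.01,"dy":0.15,"dz":0,"wx":0,"wy":10,"wz":0},{"gripper":-0.5,"dx":-0.0106,"dy":0.175,"dz":0.01,"wx":0,"wy":12,"wz":0},{"gripper":-0.5,"dx":-0.0106,"dy":0.19,"dz":0.01,"wx":0,"wy":12.1,"wz":0},{"gripper":-0.5,"dx":-0.0106,"dy":0.2004,"dz":0.01,"wx":0,"wy":12.1,"wz":0},{"gripper":-0.5,"dx":-0.0106,"dy":0.2004,"dz":0.01,"wx":0,"wy":12.1,"wz":0},{"gripper":-0.5,"dx":-0.0106,"dy":0.2004,"dz":0.01,"wx":0,"wy":12.1,"wz":0}]'
python3 -c "
from tgt import *
chain([at(.13),at(.06),at(0)])
import cv2
from workcell import imaging
t=imaging.grab_frame('top');s=imaging.grab_frame('scene');cv2.imwrite('pics/t2.png',t[:,:,::-1])
b=cv2.resize(s[120:270,200:380,::-1],None,fx=4.4444,fy=4,interpolation=cv2.INTER_CUBIC)
cv2.imwrite('pics/g.png',b)"
```

```text
clock: 15.75
tcp_pos: [0.4546, 0.0129, 0.2729]
eef_rot: [[0.954, 0.218, 0.204], [0.214, -0.976, 0.046], [0.209, -0.001, -0.978]]
wrist_force: [-0.1, -0.2, -1.9]
gripper_width: 0.0397
finger_force: 51.3
t 15.75 [0.4546 0.0129 0.2729] [-0.1199 -0.2052 -1.9352] 0.03965181899376009
[-0.0015  0.0007  0.0025] [-0.04 -0.06  0.02]
[-0.0016  0.0007  0.0725] [-0.04 -0.06  0.02]
[-0.0016  0.0008  0.1325] [-0.04 -0.06  0.02]
```

View pics/g.png

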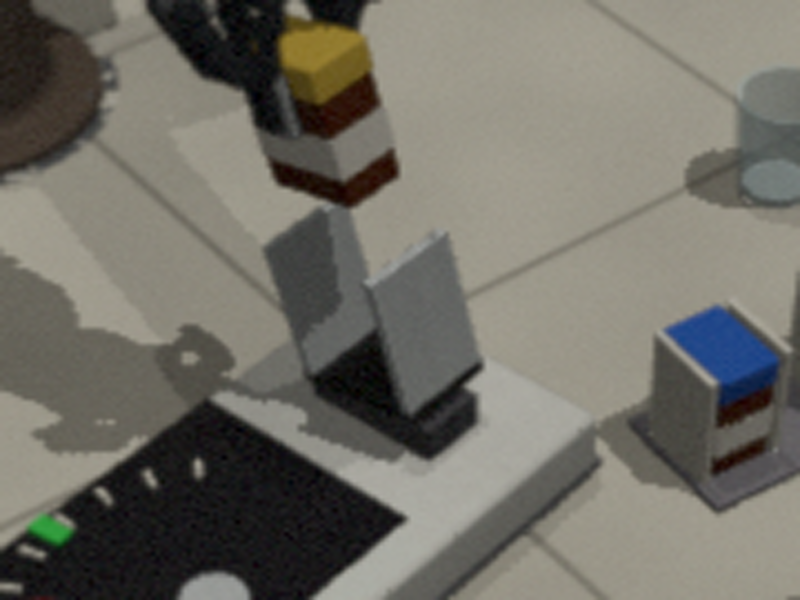

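The jar hangs tilted above the carrier. Its bottom corners are at crop (348,205), (397,167) and (275,180), and its cap corners at (317,73) and (370,40). I'll compare these with the FK prediction to get the camera-to-robot offset.

```bash
python3 -c "
from tgt import *
from vis import proj
s=bot.get_state();p,Q=s['tcp_pos'],s['eef_rot']
J=[(.029,-.02,0),(.029,.02,0),(-.029,-.02,0),(.029,-.02,.09),(.029,.02,.09)]
uv=[(348,205),(397,167),(275,182),(317,73),(370,40)]
for l,u in zip(J,uv):
    w=p+Q@np.array([l[0]-.0007,-l[1],.0436-l[2]])
    print(((np.array(u)+.5)/[4.4444,4]-.5+[200,120]-proj('scene',w)[0]).round(1))
w=p;a=proj('scene',w)[0]
for d in np.eye(3)*.005: print('5mm carrier axis ->',(proj('scene',w+C@d)[0]-a).round(1))
"
```

```text
[-1.7 -3.1]
[-2.9 -2.9]
[ 0.4 -1.9]
[1.2 0.1]
[-0.   1.4]
5mm carrier axis -> [1.6 0.6]
5mm carrier axis -> [ 1.6 -1.2]
5mm carrier axis -> [-0.5 -2. ]
```

Corner residuals average about 1 px, which is under 2 mm along carrier x and within the ±4 mm clearance. Descending slowly along the deck normal while watching the force.

```bash
python3 -m handwheel '[{"gripper":-0.5,"dx":-0.0015,"dy":0.0008,"dz":0.01,"wx":0,"wy":0,"wz":0},{"gripper":-0.5,"dx":-0.0015,"dy":0.0008,"dz":0.02,"wx":0,"wy":0,"wz":0},{"gripper":-0.5,"dx":-0.0015,"dy":0.0008,"dz":0.03,"wx":0,"wy":0,"wz":0},{"gripper":-0.5,"dx":-0.0015,"dy":0.0008,"dz":0.037,"wx":0,"wy":0,"wz":0},{"gripper":-0.5,"dx":-0.0015,"dy":0.0008,"dz":0.043,"wx":0,"wy":0,"wz":0},{"gripper":-0.5,"dx":-0.0015,"dy":0.0008,"dz":0.049,"wx":0,"wy":0,"wz":0},{"gripper":-0.5,"dx":-0.0015,"dy":0.0008,"dz":0.055,"wx":0,"wy":0,"wz":0},{"gripper":-0.5,"dx":-0.0015,"dy":0.0008,"dz":0.06,"wx":0,"wy":0,"wz":0}]'
python3 -m handwheel '[{"gripper":-0.5,"dx":0,"dy":0,"dz":0.007,"wx":0,"wy":0,"wz":0},{"gripper":-0.5,"dx":0,"dy":0,"dz":0.014,"wx":0,"wy":0,"wz":0},{"gripper":-0.5,"dx":0,"dy":0,"dz":0.02,"wx":0,"wy":0,"wz":0},{"gripper":-0.5,"dx":0,"dy":0,"dz":0.02,"wx":0,"wy":0,"wz":0}]'
python3 -c "
from tgt import *
chain([at(.005),at(0)])"
```

```text
clock: 16.85
tcp_pos: [0.4659, 0.0141, 0.2139]
eef_rot: [[0.954, 0.218, 0.205], [0.213, -0.976, 0.046], [0.21, -0.0, -0.978]]
wrist_force: [-0.7, -0.5, -1.6]
gripper_width: 0.0393
finger_force: 51.3
clock: 17.35
tcp_pos: [0.4694, 0.0151, 0.1939]
eef_rot: [[0.955, 0.218, 0.203], [0.213, -0.976, 0.046], [0.208, -0.001, -0.978]]
wrist_force: [-0.0, -0.7, -1.1]
gripper_width: 0.0395
finger_force: 51.3
t 17.35 [0.4694 0.0151 0.1939] [-0.0332 -0.7426 -1.0918] 0.03952521523445167
[ 0.0003 -0.0004  0.0471] [-0.03 -0.02  0.  ]
[ 0.0003 -0.0004  0.0521] [-0.03 -0.02  0.  ]
```

```bash
python3 -m handwheel '[{"gripper":-0.5,"dx":0,"dy":0,"dz":0.007,"wx":0,"wy":0,"wz":0},{"gripper":-0.5,"dx":0,"dy":0,"dz":0.014,"wx":0,"wy":0,"wz":0},{"gripper":-0.5,"dx":0,"dy":0,"dz":0.021,"wx":0,"wy":0,"wz":0},{"gripper":-0.5,"dx":0,"dy":0,"dz":0.028,"wx":0,"wy":0,"wz":0},{"gripper":-0.5,"dx":0,"dy":0,"dz":0.034,"wx":0,"wy":0,"wz":0},{"gripper":-0.5,"dx":0,"dy":0,"dz":0.04,"wx":0,"wy":0,"wz":0},{"gripper":-0.5,"dx":0,"dy":0,"dz":0.045,"wx":0,"wy":0,"wz":0},{"gripper":-0.5,"dx":0,"dy":0,"dz":0.045,"wx":0,"wy":0,"wz":0}]'
python3 -m handwheel '[{"gripper":-0.5,"dx":0,"dy":0,"dz":0.001,"wx":0,"wy":0,"wz":0},{"gripper":-0.5,"dx":0,"dy":0,"dz":0.002,"wx":0,"wy":0,"wz":0},{"gripper":-0.5,"dx":0,"dy":0,"dz":0.002,"wx":0,"wy":0,"wz":0}]'
python3 -c "
from tgt import *
chain([at(.005),at(0)])"
```

```text
clock: 18.35
tcp_pos: [0.4788, 0.0171, 0.1501]
eef_rot: [[0.954, 0.218, 0.204], [0.213, -0.976, 0.046], [0.209, -0.0, -0.978]]
wrist_force: [-0.6, -0.2, -1.4]
gripper_width: 0.0391
finger_force: 51.3
clock: 18.73
tcp_pos: [0.4795, 0.0171, 0.1488]
eef_rot: [[0.954, 0.218, 0.205], [0.213, -0.976, 0.046], [0.21, 0.0, -0.978]]
wrist_force: [-0.3, 0.1, -1.8]
gripper_width: 0.0393
finger_force: 51.3
t 18.725 [0.4795 0.0171 0.1488] [-0.3234  0.1477 -1.8266] 0.03925018285057969
[-0.0004 -0.0006  0.0008] [ 0.   -0.11  0.01]
[-0.0004 -0.0006  0.0058] [ 0.   -0.11  0.01]
```

```bash
python3 -m handwheel '[{"gripper":-0.5,"dx":-0.0004,"dy":-0.0006,"dz":0.001,"wx":0,"wy":0,"wz":0},{"gripper":-0.5,"dx":-0.0004,"dy":-0.0006,"dz":0.002,"wx":0,"wy":0,"wz":0},{"gripper":-0.5,"dx":-0.0004,"dy":-0.0006,"dz":0.003,"wx":0,"wy":0,"wz":0},{"gripper":-0.5,"dx":-0.0004,"dy":-0.0006,"dz":0.003,"wx":0,"wy":0,"wz":0}]'
python3 -m handwheel '[{"gripper":-0.5,"dx":0,"dy":0,"dz":0.001,"wx":0,"wy":0,"wz":0},{"gripper":-0.5,"dx":0,"dy":0,"dz":0.001,"wx":0,"wy":0,"wz":0}]'
python3 -m handwheel '[{"gripper":-0.5,"dx":0,"dy":0,"dz":0.001,"wx":0,"wy":0,"wz":0},{"gripper":-0.5,"dx":0,"dy":0,"dz":0.001,"wx":0,"wy":0,"wz":0}]'
```

```text
clock: 19.23
tcp_pos: [0.4795, 0.0178, 0.1455]
eef_rot: [[0.954, 0.218, 0.204], [0.213, -0.976, 0.046], [0.209, -0.0, -0.978]]
wrist_force: [-0.3, -0.1, -1.9]
gripper_width: 0.0395
finger_force: 51.3
clock: 19.48
tcp_pos: [0.4798, 0.0178, 0.1446]
eef_rot: [[0.954, 0.218, 0.204], [0.213, -0.976, 0.046], [0.209, -0.0, -0.978]]
wrist_force: [1.4, -0.6, -2.1]
gripper_width: 0.0394
finger_force: 51.3
clock: 19.73
tcp_pos: [0.4799, 0.0179, 0.1436]
eef_rot: [[0.954, 0.218, 0.204], [0.213, -0.976, 0.046], [0.209, -0.0, -0.978]]
wrist_force: [0.5, -0.4, -2.5]
gripper_width: 0.0394
finger_force: 51.3
```

```bash
for i in 1; do python3 -m handwheel '[{"gripper":-0.5,"dx":0,"dy":0,"dz":0.001,"wx":0,"wy":0,"wz":0},{"gripper":-0.5,"dx":0,"dy":0,"dz":0.001,"wx":0,"wy":0,"wz":0}]'; done
python3 -m handwheel '[{"gripper":-0.5,"dx":0,"dy":0,"dz":0.001,"wx":0,"wy":0,"wz":0},{"gripper":-0.5,"dx":0,"dy":0,"dz":0.001,"wx":0,"wy":0,"wz":0}]'
```

```text
clock: 19.98
tcp_pos: [0.4803, 0.0179, 0.1428]
eef_rot: [[0.954, 0.218, 0.205], [0.213, -0.976, 0.046], [0.21, 0.0, -0.978]]
wrist_force: [-1.0, -0.2, -1.8]
gripper_width: 0.0394
finger_force: 51.4
clock: 20.23
tcp_pos: [0.4804, 0.0179, 0.1427]
eef_rot: [[0.954, 0.218, 0.204], [0.214, -0.976, 0.046], [0.209, -0.0, -0.978]]
wrist_force: [-5.6, -0.6, 7.8]
gripper_width: 0.0394
finger_force: 52.4
```

Deck contact, with the FK height within 0.3 mm of the measured deck. Releasing and retreating along the normal.

```bash
python3 -m handwheel '[{"gripper":-0.5,"dx":0,"dy":0,"dz":-0.0005,"wx":0,"wy":0,"wz":0},{"gripper":0,"dx":0,"dy":0,"dz":-0.0005,"wx":0,"wy":0,"wz":0},{"gripper":0.4,"dx":0,"dy":0,"dz":-0.0005,"wx":0,"wy":0,"wz":0},{"gripper":0.6,"dx":0,"dy":0,"dz":-0.0005,"wx":0,"wy":0,"wz":0},{"gripper":0.6,"dx":0,"dy":0,"dz":-0.0005,"wx":0,"wy":0,"wz":0},{"gripper":0.6,"dx":0,"dy":0,"dz":-0.015,"wx":0,"wy":0,"wz":0},{"gripper":0.6,"dx":0,"dy":0,"dz":-0.03,"wx":0,"wy":0,"wz":0},{"gripper":0.6,"dx":0,"dy":0,"dz":-0.06,"wx":0,"wy":0,"wz":0},{"gripper":0.6,"dx":0,"dy":0,"dz":-0.09,"wx":0,"wy":0,"wz":0},{"gripper":0.6,"dx":0,"dy":0,"dz":-0.12,"wx":0,"wy":0,"wz":0},{"gripper":0.6,"dx":0,"dy":0,"dz":-0.13,"wx":0,"wy":0,"wz":0},{"gripper":0.6,"dx":0,"dy":0,"dz":-0.13,"wx":0,"wy":0,"wz":0}]'
python3 - <<'E'
from tgt import *
from vis import proj
import cv2
from workcell import imaging
s=imaging.grab_frame('scene')[:,:,::-1].copy(); t=imaging.grab_frame('top')[:,:,::-1].copy()
cv2.imwrite('pics/t3.png',t);cv2.imwrite('pics/s3.png',s)
def cents(img,n):
    h=cv2.cvtColor(img,cv2.COLOR_BGR2HSV); m=cv2.inRange(h,(20,120,60),(35,255,255))
    k,l,st,c=cv2.connectedComponentsWithStats(m); i=1+np.argmax(st[1:,4]); print(n,st[i],c[i])
    M=np.zeros_like(m)
    P=np.array([o+C@[sx*.029,sy*.02,z] for sx in(-1,1) for sy in(-1,1) for z in(.09,.072)])
    q=proj(n,P); hull=cv2.convexHull((q*16).round().astype(np.int32)); cv2.fillConvexPoly(M,hull,255,shift=4)
    k,l,st,c=cv2.connectedComponentsWithStats(M); print("  pred",st[1],c[1])
cents(s,'scene');cents(t,'top')
E
```

```text
clock: 21.72
tcp_pos: [0.4542, 0.0119, 0.2699]
eef_rot: [[0.954, 0.218, 0.207], [0.213, -0.976, 0.045], [0.212, 0.001, -0.977]]
wrist_force: [-0.2, 0.2, -0.2]
gripper_width: 0.0687
finger_force: 0.0
scene [266 174  27  21 310] [277.629 183.3  ]
  pred [265 173  32  24 488] [280.8074 184.4529]
top [322 283  29  28 537] [335.568  295.2309]
  pred [321 282  34  42 958] [337.3184 302.1754]
```

Cap edges match the prediction within 1 px in both views. Next is the lever: grip the knob tangentially and swing it about the hinge.

```bash
cat > lev.py <<'E'
from go import *
h=np.array([.5602,-.1434]); 
def k(a,z): r=np.radians(a); return [h[0]+.085*np.cos(r),h[1]+.085*np.sin(r),z],pose(a+180)
E
python3 -c "
from lev import *
chain([k(-100.3,.2),k(-100.3,.08)])"
```

```text
t 21.825 [0.4532 0.0121 0.2679] [-0.2334  0.2354 -0.5648] 0.0678871469778808
[0.0226 0.2534 0.0741] [  7.01 -10.62 -66.85]
[-0.0024  0.2535  0.1914] [  7.01 -10.62 -66.85]
```

```bash
python3 -m handwheel '[{"gripper":1,"dx":0.003,"dy":0.04,"dz":-0.01,"wx":0,"wy":-2,"wz":0},{"gripper":1,"dx":0.006,"dy":0.08,"dz":-0.01,"wx":0,"wy":-4,"wz":0},{"gripper":1,"dx":0.01,"dy":0.12,"dz":-0.01,"wx":1,"wy":-6,"wz":-6},{"gripper":1,"dx":0.014,"dy":0.16,"dz":0,"wx":2,"wy":-7,"wz":-15},{"gripper":1,"dx":0.018,"dy":0.2,"dz":0.02,"wx":3,"wy":-8,"wz":-25},{"gripper":1,"dx":0.02,"dy":0.23,"dz":0.04,"wx":4,"wy":-9,"wz":-35},{"gripper":1,"dx":0.0226,"dy":0.2534,"dz":0.06,"wx":5,"wy":-10,"wz":-45},{"gripper":1,"dx":0.0226,"dy":0.2534,"dz":0.074,"wx":6,"wy":-10.5,"wz":-55},{"gripper":1,"dx":0.0226,"dy":0.2534,"dz":0.074,"wx":7,"wy":-10.6,"wz":-65},{"gripper":1,"dx":0.0226,"dy":0.2534,"dz":0.074,"wx":7,"wy":-10.6,"wz":-66.8},{"gripper":1,"dx":0.0226,"dy":0.2534,"dz":0.074,"wx":7,"wy":-10.6,"wz":-66.8},{"gripper":1,"dx":0.0226,"dy":0.2534,"dz":0.074,"wx":7,"wy":-10.6,"wz":-66.8}]' 
python3 -c "
from lev import *
chain([k(-100.3,.2),k(-100.3,.08)])"
```

```text
clock: 23.32
tcp_pos: [0.5457, -0.227, 0.2012]
eef_rot: [[0.181, 0.983, 0.002], [0.983, -0.181, 0.0], [0.0, 0.002, -1.0]]
wrist_force: [1.0, -0.8, 0.3]
gripper_width: 0.0854
finger_force: 0.0
t 23.325 [ 0.5457 -0.227   0.2012] [ 0.9926 -0.8047  0.3101] 0.08539216904194831
[-0.0001 -0.0007  0.0012] [ 0.11 -0.03 -0.12]
[-0.0002 -0.001   0.1212] [ 0.11 -0.03 -0.12]
```

```bash
python3 -m handwheel '[{"gripper":1,"dx":0,"dy":-0.001,"dz":0.025,"wx":0,"wy":0,"wz":0},{"gripper":1,"dx":0,"dy":-0.001,"dz":0.05,"wx":0,"wy":0,"wz":0},{"gripper":1,"dx":0,"dy":-0.001,"dz":0.075,"wx":0,"wy":0,"wz":0},{"gripper":1,"dx":0,"dy":-0.001,"dz":0.095,"wx":0,"wy":0,"wz":0},{"gripper":1,"dx":0,"dy":-0.001,"dz":0.11,"wx":0,"wy":0,"wz":0},{"gripper":1,"dx":0,"dy":-0.001,"dz":0.12,"wx":0,"wy":0,"wz":0},{"gripper":1,"dx":0,"dy":-0.001,"dz":0.12,"wx":0,"wy":0,"wz":0}]'
python3 -m handwheel '[{"gripper":-0.6,"dx":0,"dy":0,"dz":0,"wx":0,"wy":0,"wz":0},{"gripper":-0.6,"dx":0,"dy":0,"dz":0,"wx":0,"wy":0,"wz":0},{"gripper":-0.6,"dx":0,"dy":0,"dz":0,"wx":0,"wy":0,"wz":0},{"gripper":-0.6,"dx":0,"dy":0,"dz":0,"wx":0,"wy":0,"wz":0},{"gripper":-0.6,"dx":0,"dy":0,"dz":0,"wx":0,"wy":0,"wz":0},{"gripper":-0.6,"dx":0,"dy":0,"dz":0,"wx":0,"wy":0,"wz":0},{"gripper":-0.6,"dx":0,"dy":0,"dz":0,"wx":0,"wy":0,"wz":0},{"gripper":-0.6,"dx":0,"dy":0,"dz":0,"wx":0,"wy":0,"wz":0}]' 20
python3 -c "
from lev import *
chain([k(-100.3-a,.08) for a in (7,14,21,28,35,42,49,56,60.7)])"
```

```text
clock: 24.2
tcp_pos: [0.5447, -0.2267, 0.0806]
eef_rot: [[0.18, 0.984, 0.001], [0.984, -0.18, 0.001], [0.001, 0.001, -1.0]]
wrist_force: [-0.2, -0.2, -0.1]
gripper_width: 0.0855
finger_force: 0.0
clock: 25.2
tcp_pos: [0.5454, -0.2271, 0.0818]
eef_rot: [[0.18, 0.984, 0.003], [0.984, -0.18, -0.0], [0.0, 0.003, -1.0]]
wrist_force: [-0.6, 0.5, 5.9]
gripper_width: 0.0253
finger_force: 22.6
t 25.2 [ 0.5454 -0.2271  0.0818] [-0.6486  0.4931  5.9131] 0.025303638097505465
[ 0.0006 -0.0108  0.0017] [ 0.15 -0.02  6.95]
[ 0.0025 -0.021   0.0017] [ 0.15 -0.03 13.95]
[ 0.0056 -0.0309  0.0017] [ 0.15 -0.04 20.95]
[ 0.0099 -0.0403  0.0017] [ 0.15 -0.05 27.95]
[ 0.0153 -0.0492  0.0016] [ 0.15 -0.06 34.95]
[ 0.0218 -0.0573  0.0016] [ 0.14 -0.07 41.95]
[ 0.0292 -0.0646  0.0016] [ 0.14 -0.08 48.95]
[ 0.0374 -0.0709  0.0016] [ 0.14 -0.09 55.95]
[ 0.0433 -0.0746  0.0016] [ 0.13 -0.09 60.65]
```

```bash
python3 -m handwheel '[{"gripper":-0.6,"dx":0.0006,"dy":-0.0108,"dz":0,"wx":0,"wy":0,"wz":7},{"gripper":-0.6,"dx":0.0025,"dy":-0.021,"dz":0,"wx":0,"wy":0,"wz":14},{"gripper":-0.6,"dx":0.0056,"dy":-0.0309,"dz":0,"wx":0,"wy":0,"wz":21},{"gripper":-0.6,"dx":0.0099,"dy":-0.0403,"dz":0,"wx":0,"wy":0,"wz":28},{"gripper":-0.6,"dx":0.0153,"dy":-0.0492,"dz":0,"wx":0,"wy":0,"wz":35},{"gripper":-0.6,"dx":0.0218,"dy":-0.0573,"dz":0,"wx":0,"wy":0,"wz":42},{"gripper":-0.6,"dx":0.0292,"dy":-0.0646,"dz":0,"wx":0,"wy":0,"wz":49},{"gripper":-0.6,"dx":0.0374,"dy":-0.0709,"dz":0,"wx":0,"wy":0,"wz":56},{"gripper":-0.6,"dx":0.0433,"dy":-0.0746,"dz":0,"wx":0,"wy":0,"wz":60.7},{"gripper":-0.6,"dx":0.0433,"dy":-0.0746,"dz":0,"wx":0,"wy":0,"wz":60.7},{"gripper":-0.6,"dx":0.0433,"dy":-0.0746,"dz":0,"wx":0,"wy":0,"wz":60.7},{"gripper":-0.6,"dx":0.0433,"dy":-0.0746,"dz":0,"wx":0,"wy":0,"wz":60.7}]'
python3 -c "
from lev import *
p=bot.get_state()['tcp_pos'][:2]-h; print(np.hypot(*p),np.degrees(np.arctan2(p[1],p[0])))
chain([k(-161,.08)])"
```

```text
clock: 26.7
tcp_pos: [0.4794, -0.1711, 0.0817]
eef_rot: [[0.946, 0.325, 0.002], [0.325, -0.946, -0.0], [0.001, 0.001, -1.0]]
wrist_force: [-2.2, 0.9, 7.6]
gripper_width: 0.0255
finger_force: 22.8
0.08545274800703999 -161.062012584619
t 26.7 [ 0.4794 -0.1711  0.0817] [-2.1616  0.8592  7.5598] 0.025482472713141864
[0.0005 0.0001 0.0017] [ 0.05 -0.08 -0.04]
```

```bash
python3 -m handwheel '[{"gripper":0,"dx":0,"dy":0,"dz":0,"wx":0,"wy":0,"wz":0},{"gripper":0.6,"dx":0,"dy":0,"dz":0,"wx":0,"wy":0,"wz":0},{"gripper":1,"dx":0,"dy":0,"dz":0,"wx":0,"wy":0,"wz":0},{"gripper":1,"dx":0,"dy":0,"dz":0,"wx":0,"wy":0,"wz":0},{"gripper":1,"dx":0,"dy":0,"dz":-0.02,"wx":0,"wy":0,"wz":0},{"gripper":1,"dx":0,"dy":0,"dz":-0.05,"wx":0,"wy":0,"wz":0},{"gripper":1,"dx":0,"dy":0,"dz":-0.09,"wx":0,"wy":0,"wz":0},{"gripper":1,"dx":0,"dy":0,"dz":-0.13,"wx":0,"wy":0,"wz":0},{"gripper":1,"dx":0,"dy":0,"dz":-0.16,"wx":0,"wy":0,"wz":0},{"gripper":1,"dx":0,"dy":0,"dz":-0.16,"wx":0,"wy":0,"wz":0}]'
python3 -m handwheel '[{"gripper":1,"dx":-0.04,"dy":0.04,"dz":0,"wx":0,"wy":0,"wz":0},{"gripper":1,"dx":-0.08,"dy":0.08,"dz":0,"wx":0,"wy":0,"wz":0},{"gripper":1,"dx":-0.12,"dy":0.12,"dz":0,"wx":0,"wy":0,"wz":0},{"gripper":1,"dx":-0.16,"dy":0.16,"dz":0,"wx":0,"wy":0,"wz":0},{"gripper":1,"dx":-0.18,"dy":0.2,"dz":0,"wx":0,"wy":0,"wz":0},{"gripper":1,"dx":-0.2,"dy":0.25,"dz":0,"wx":0,"wy":0,"wz":0},{"gripper":1,"dx":-0.2,"dy":0.3,"dz":0,"wx":0,"wy":0,"wz":0},{"gripper":1,"dx":-0.2,"dy":0.34,"dz":0,"wx":0,"wy":0,"wz":0},{"gripper":1,"dx":-0.2,"dy":0.34,"dz":0,"wx":0,"wy":0,"wz":0}]'
python3 - <<'E'
import cv2,numpy as np
from workcell import imaging
t=imaging.grab_frame('top')[:,:,::-1];s=imaging.grab_frame('scene')[:,:,::-1]
cv2.imwrite('pics/t4.png',t);cv2.imwrite('pics/s4.png',s)
f=dict(fx=2.6667,fy=2.6667,interpolation=cv2.INTER_CUBIC)
a=cv2.resize(t[225:365,300:450],None,**f);b=cv2.resize(s[150:290,185:335],None,**f)
cv2.imwrite('pics/h.png',np.hstack([a,b])); print(a.shape)
E
```

```text
clock: 27.95
tcp_pos: [0.4811, -0.1718, 0.2441]
eef_rot: [[0.946, 0.325, 0.008], [0.325, -0.946, -0.003], [0.007, 0.005, -1.0]]
wrist_force: [-0.8, -0.4, -0.3]
gripper_width: 0.0853
finger_force: 0.0
clock: 29.08
tcp_pos: [0.3999, -0.5588, 0.2375]
eef_rot: [[0.946, 0.323, 0.0], [0.323, -0.946, 0.003], [0.001, -0.003, -1.0]]
wrist_force: [-1.2, 0.6, -0.8]
gripper_width: 0.0856
finger_force: 0.0
(373, 400, 3)
```

View pics/h.png

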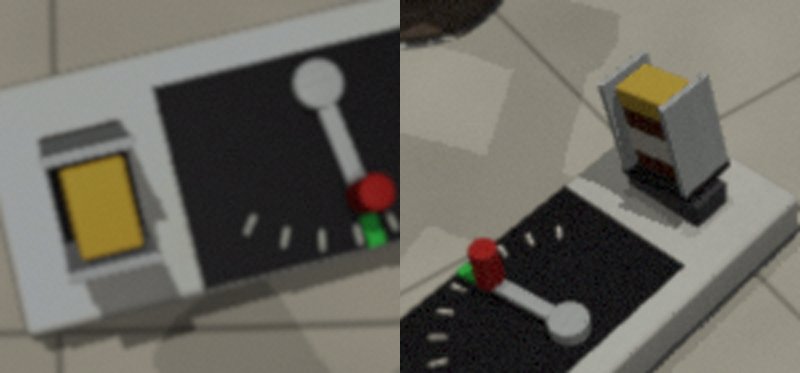

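The jar stands between the cheeks, cap up and flat. The lever knob at crop (377,192) sits over the inner end of the green mark at (374,235). I'll check the numbers for lever angle and cap fit.

```bash
python3 - <<'E'
from tgt import *
from vis import proj,fit,px
import cv2
from scipy.optimize import least_squares
S=2.6667
T={"top":[300,225],"scene":[185,150]}
P=lambda n,u:(np.array(u)+.5)/S-.5+T[n]
obs={"knob":[("top",P("top",(377,192))),("scene",P("scene",(84,248)))],"hinge":[("top",P("top",(318,83))),("scene",P("scene",(170,317)))]}
X={}
for k,v in obs.items():
    X[k]=least_squares(lambda p:np.concatenate([proj(n,p)[0]-u for n,u in v]),[.5,-.15,.1]).x; print(k,X[k])
d=X["knob"]-X["hinge"]; print(np.hypot(*d[:2]),np.degrees(np.arctan2(d[1],d[0])),"want -161")
# red top-face centroid refinement: bright red
for n,f in(("top","t4"),("scene","s4")):
    h=cv2.cvtColor(cv2.imread(f"pics/{f}.png"),cv2.COLOR_BGR2HSV)
    m=cv2.inRange(h,(0,150,110),(8,255,255))|cv2.inRange(h,(172,150,110),(180,255,255))
    k,l,st,c=cv2.connectedComponentsWithStats(m); i=1+np.argmax(st[1:,4]); print(n,"red",c[i],st[i,4],"picked",obs["knob"][n!="top"][1])
    y=cv2.inRange(h,(20,120,60),(35,255,255)); k,l,st,c=cv2.connectedComponentsWithStats(y); i=1+np.argmax(st[1:,4])
    M=np.zeros_like(y); q=proj(n,[o+C@[sx*.029,sy*.02,z] for sx in(-1,1) for sy in(-1,1) for z in(.09,.09)]); 
    cv2.fillConvexPoly(M,cv2.convexHull((q*16).round().astype(np.int32)),255,shift=4); print(" cap",st[i],c[i],"pred top face",cv2.boundingRect(M),q.mean(0))
E
```

```text
knob [ 0.4794 -0.1713  0.1176]
hinge [ 0.5596 -0.1426  0.0816]
0.08519310558007652 -160.30099800404017 want -161
top red [440.6174 296.4609] 115 picked [441.0607 296.6866]
 cap [322 283  32  40 918] [337.7516 302.1993] pred top face (322, 283, 33, 41) [337.5828 302.8465]
scene red [215.4426 243.0492] 61 picked [216.1871 242.6863]
 cap [266 174  27  21 312] [277.5962 183.2436] pred top face (265, 173, 31, 18) [279.8787 181.3011]
```

Lever direction is −160.3° by camera and −161.1° by the arm, against −161.0° for the pointer. The cap matches its ideal seat within 1 px. Handing in.

```bash
python3 -c "
from workcell import order
print(order.finish_job())"
```

```text
the job is handed in; nothing more can be done
None
```

The yellow-capped jar stands cap up, flat on the carrier deck between the cheeks (cap within about 1 px of its ideal seat); the lever was then swung to within about 1° of the green pointer by my measurements, and the job was handed in at about 29 s, with the blue-capped jars, beaker and reagent bottle untouched.

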